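# Run a repaired card into the test jig and start the test

## Robot

A 7-joint arm with a two-finger parallel gripper is mounted at the origin on the work surface. World frame = base frame: x ahead of the robot, y to its left, z up, the work surface at z = 0. Lengths are in m, angles in rad, forces in N, time in s.
With the tool pointing down it reaches from about 0.375 to 0.925 m from the base axis. Payload 3.1 kg.
Tool frame: the origin (TCP) lies on the centre line of the jaws, within the pads' length; the fingertips stand r.tip_reach ahead of it and the grasp point (between the pads) lies 11 mm behind it (r.tip_reach is the distance from the TCP to the fingertips, in m); z points along the fingers, y is the line along which they close (so a half turn about z gives the same grasp; the last joint's range is limited). The gripper opens to 85 mm and grips with 20 to 120 N. Pads are 22 mm wide; open, the fingers measure 114 mm over their backs; the gripper's body (76 mm by 85 mm) begins 54 mm behind the grasp point. The pads swing forward as they close: fully open they stand 13 mm farther back than shut.
Start: joints at [-1.256, 0.383, 0.044, 1.598, -0.018, 1.161, -0.05], TCP at [0.261, 0.595, 0.239] pointing down, gripper open.
Joint ranges: [-2.61, 2.61], [-0.41, 2.15], [-1.48, 1.57], [0, 2.5], [-1.57, 4.71], [0.05, 1.97], [-2.85, 2.85]. Speed limits (rad/s): [2.79, 2.79, 3.14, 3.14, 3.14, 3.14, 3.14].

## Interface

Orientations are given as a unit quaternion [x, y, z, w].
In Python, from workcell import r gives the robot as it stands.
- The arm moves only by the tool arm_command, never from a script. Its argument "increments" is a list of rows, each a list of 2 entries, a list of its own where there are three numbers: the shift along the tool's x, y, z in m, then the turn about the tool's z in degrees. In form: [[[x, y, z], yaw], ...]. A call has 1 to 20 rows; each row shifts and turns the commanded pose from where the row before left it, along the tool's axes as they then stand; what a row does not reach is not made up. A row lasts 1/8 s, in which the tool goes at most 62.5 mm and 10.7 degrees, less where a joint would pass 70% of its speed; a pose out of reach is approached as far as the arm can. A call with a gripper value outside its range is refused whole. "gripper" is the gripper's target within -1 to 1 (fully open at 1, half-way at 0, shut at -1), set as the call begins (left out, the last holds). The fingers move at their own pace and stop on an object; "grip_force" is the grip in N (left out, the last holds). Time passes only in rows, so rows that do not move let the fingers close. It gives the time, the measured TCP pose, the force, the opening and the grip force at its end, in the units of the state.
- r.sense(): the state, without advancing time (a new reading comes with each control period).
- r.capture(name): name is "scene" or "top"; returns the picture (400x640x3 uint8, red, green, blue); there is no depth.
- r.calibration(name): a dict with "vertical_fov" (degrees; the focal length in pixels is half the picture's height over the tangent of half this angle, whatever the lens; pixels are square), "cx", "cy" (the principal point, pixels), "k1" (the pictures are not rectified: a ray, as slopes to the right and down, at radius r is drawn at 1 + k1 r^2 times it, then the intrinsics apply), "pose" (4x4, takes a point from camera to world coordinates). Camera axes: x right, y down, z forward; pixel columns grow to the right and rows downward; lengths in m; the calibration is good to about 2 mm. A picture is of the moment at which its call begins. calibration takes no time and is no camera call.
- r.job_done(): hands the job in; it is judged then, once.
Trained networks look in the newest picture that a camera, given by its name, has taken for a name from the list of things; names that differ only in an ending like _2 or _b are one class to them, and where a whole thing is asked for, a point or a joint stands for the part that bears it (a point fixed in the world has none). Each returns a list of dicts, best first, with "confidence" (0 to 1); they miss things now and then, are a little off and sometimes report something else, mostly with a low value. They report only what shows in the picture. A call takes as long as a camera call. They do not tell look-alikes from the thing itself.
- r.find_in(camera, target): "rect" ([left, top, width, height] in pixels, round what is visible of it).
- r.cut_out(camera, target): "pixels" (400x640 bool, what is visible of it) and "rect" ([left, top, width, height] in pixels, round what is visible of it).
- r.landmark_of(camera, target): "at" ([column, row] in pixels: a listed point, or the origin of a listed thing).
The state is a dict: "t": time; "joint_positions": joint angles; "qd": joint speeds; "joint_torque": joint torques, N m; "position": TCP position; "eef_rot": TCP orientation; "ft_force": force on the tool from outside, world axes, zero at the start; "wrist_torque": the same for the moment, N m; "gripper_width": opening from 0.0 (shut) to 1.0 (fully open); "finger_force": force on a finger pad.
Only numpy, scipy, OpenCV 4.12 (cv2) and the standard library are available. Lean on these libraries where they do the work, as an engineer would, in place of code of your own. Each camera call takes 0.05 s, during which the arm holds its last target. There are 200 camera calls.

## Task

The card for testing lies in the nest of the jig's sprung carriage. With your fingertips push the orange push plate, carriage and card with it, smoothly in towards the column until the carriage has gone past the stop pin, then let go so that it springs back and is caught by the pin, and then press the green start button down and let it up again. Do not ram anything, leave the card lying in its nest, do not pick anything up, and leave the other things on the bench where they are.

Things in the scene. Friction and masses are not known exactly. Their poses are not given: they have to be found in the camera images.
- jig: Bolted-down card test jig. Origin on the bench; +x = direction in which the carriage is pushed in, +y left of that, z up. Base plate x -200 to 165, y -100 to 75 mm, 12 mm thick. Grey column at the +x end with overhead arm and probe head (x 10 to 160, y within 38, z 71 to 225 mm), keep clear. Low stop bar, top at 24 mm, at x -195 to -181; stop pin housing x -23 to 11, y -71 to -88, 44 mm high.
- carriage (a joint): How far the carriage is pushed in, m: 0 = out, as its spring (5 N, rising to 8 N) holds it at the start; 0.085 = at the rear stop. At 0.055 the tail of its steel cam passes the stop pin: let go beyond that (0.060 to 0.080 is ample), it runs back to about 0.055 and stays caught; let go sooner, it runs right out to 0. A damper keeps the return to about 0.3 m/s.
- push_face (a point): Middle of the flat upright front face of the orange push plate, 55 mm above the bench, moving with the carriage. The face looks along jig -x, is 90 mm wide (jig y), from 22 to 75 mm above the bench; its back slopes. Carriage out: jig x = -165 mm, y = 0; caught: x = -110 mm. Push along jig +x. In front of it (jig -x) the bench is clear for 120 mm, 100 mm to either side.
- nest_mid (a point): Centre of the card's nest on the carriage, on the plate that the card lies on, 32 mm above the bench; it moves with the carriage, 106.5 mm behind the push face (jig +x). The nest has 6 mm high black walls with 1.5 mm play round the card.
- card_mid (a point): The card under test: loose green circuit board, 100 x 76 x 2 mm with parts up to 18 mm high, about 90 g. The point is the centre of its underside. It lies in the nest, nest_mid and card_mid within 2 mm.
- stop_pin (a joint): How far the sprung brass stop pin is pushed back out of the carriage's way, m: 0 = standing out, 0.008 = pushed back by the cam as the carriage goes by. It works by itself and needs no touch.
- pin_knob (a point): Middle of the stop pin's black pull knob (18 mm diameter, 14 mm long), 28 mm above the bench, at jig x = -6 mm, y = -100 mm. Leave it alone.
- start (a joint): How far the green start button is pressed, m: 0 = up, 0.006 = fully down (5 N). It springs up when let go.
- start_top (a point): Centre of the top of the green start button (30 mm diameter, in a 46 mm black collar, its top 54 mm above the bench and pressed straight down 6 mm), on the grey pod at the jig's +y side: jig x = -66 mm, y = 106 mm. It moves down as the button is pressed.
- spare_card: Another, darker card, 100 x 76 x 20 mm, loose on the bench on the jig's -y side. Origin: centre of its underside. Leave it.
- screwdriver: Red handled screwdriver, 190 mm long, lying on the bench on the jig's -y side. Leave it.
- capacitor: Loose upright can capacitor, 35 mm diameter, 52 mm high, on the bench on the jig's +y side. Origin: centre of its underside. Leave it.
- solder_spool: Upright blue spool of solder, 54 mm diameter, 46 mm high, on the jig's +y side. Origin: centre of its underside. Leave it.
- ipa_bottle: White plastic bottle with red cap, 64 mm diameter, 150 mm high, at one of three places round the work. Origin: centre of its underside. Leave it.
- parts_tray: Yellow open tray, 110 x 90 x 50 mm, at one of three places round the work. Origin: centre of its underside. Leave it.
- mug: Blue mug, 80 mm diameter, 92 mm high, at one of three places round the work. Origin: centre of its underside. Leave it.
Things that resemble listed ones, but are neither listed nor needed, are in the scene too. Leave any pink or red look-alike of the part that bears card_mid alone.

How it is judged:
By the outcome, as a careful person would: the job done as asked, in the order asked, and still so for the second after the job is handed in, with the robot touching nothing.
It also fails if it takes over 54 s, if anything falls off the work surface, if the arm or the gripper's body presses on something with over 40 N, if the wrist force passes 120 N, or if a joint passes its speed limit or range.

## Working session

There is one attempt and no reset: what is moved stays moved. The work goes in short steps, Python scripts to look and compute and a tool call to move; the robot and the scene stay as the last step left them, time stands still between calls to the robot, and variables do not carry over. Pictures are saved under pics/ and viewed, at most 10 in all, crops included, and the job is handed in when it is done.

Besides the shell and the picture viewer there is one more tool, called in YAML: its name, and indented under it one key for each argument. arm_command: Moves the arm, as the interface text tells. Its arguments: {"type":"object","properties":{"increments":{"type":"array"},"gripper":{"type":"number"},"grip_force":{"type":"number"}},"required":["increments"]}

```bash
mkdir -p pics
cat > h.py <<'E'
import numpy as np, cv2
from workcell import r
def ray(cam,uv):
    c=r.calibration(cam); f=200/np.tan(np.radians(c["vertical_fov"])/2)
    d=np.array([(uv[0]-c["cx"])/f,(uv[1]-c["cy"])/f]); s=d.copy()
    for _ in range(20): s=d/(1+c["k1"]*(s@s))
    P=np.array(c["pose"]); v=P[:3,:3]@np.array([s[0],s[1],1]); return P[:3,3],v/np.linalg.norm(v)
def atz(cam,uv,z):
    o,v=ray(cam,uv); return o+v*(z-o[2])/v[2]
def tri(rs):
    A=sum(np.eye(3)-np.outer(v,v) for o,v in rs); b=sum((np.eye(3)-np.outer(v,v))@o for o,v in rs)
    p=np.linalg.solve(A,b); return p,[np.linalg.norm(np.cross(p-o,v)) for o,v in rs]
def save(cam,n):
    im=r.capture(cam); cv2.imwrite(f"pics/{n}.png",im[:,:,::-1]); return im
E
python3 - <<'E'
from h import *
np.set_printoptions(precision=3,suppress=True)
for c in("scene","top"):
    save(c,c+"0"); print(c,r.calibration(c)["pose"])
for t in("push_face","start_top","nest_mid","card_mid","pin_knob"):
    L={}
    for c in("scene","top"):
        L[c]=r.landmark_of(c,t); print(t,c,[(np.round(q["at"],1),round(q["confidence"],2)) for q in L[c]])
    if all(L.values()): print(tri([ray(c,L[c][0]["at"]) for c in L]))
s=r.sense(); print(s["t"],s["position"],s["eef_rot"],r.tip_reach,s["ft_force"])
E
```

```text
scene [[ 0.883  0.299 -0.362  1.095]
 [ 0.469 -0.539  0.7   -1.03 ]
 [ 0.014 -0.787 -0.616  0.989]
 [ 0.     0.     0.     1.   ]]
top [[-0.081 -0.976  0.202  0.274]
 [-0.997  0.08  -0.012  0.002]
 [-0.004 -0.202 -0.979  1.398]
 [ 0.     0.     0.     1.   ]]
push_face scene [(array([281.2, 231.2]), 0.9), (array([205.8, 292.7]), 0.25)]
push_face top [(array([380. , 213.3]), 0.72)]
(array([ 0.508, -0.171,  0.059]), [np.float64(0.001473740864541565), np.float64(0.0014737408645416005)])
start_top scene [(array([299.1, 204.3]), 0.61)]
start_top top [(array([329.8, 223.3]), 0.64), (array([464.8, 179.3]), 0.61), (array([330.1, 186.4]), 0.4)]
(array([ 0.491, -0.029,  0.06 ]), [np.float64(0.000615324994445771), np.float64(0.0006153249944455916)])
nest_mid scene [(array([312.8, 231.4]), 0.73)]
nest_mid top [(array([348.3, 192.4]), 0.82)]
(array([ 0.58 , -0.092,  0.028]), [np.float64(0.0014895075254682604), np.float64(0.0014895075254682969)])
card_mid scene [(array([214.4, 244. ]), 0.71), (array([365.8, 263.6]), 0.59), (array([246.7, 212.9]), 0.57), (array([350.5, 180.8]), 0.55), (array([299.1, 283. ]), 0.22)]
card_mid top [(array([349.8, 194.1]), 0.89), (array([229. , 209.7]), 0.77), (array([360. , 279.9]), 0.71), (array([421.4, 281.7]), 0.66)]
(array([ 0.466, -0.205,  0.079]), [np.float64(0.15072134318730798), np.float64(0.15072134318730807)])
pin_knob scene [(array([340. , 244.5]), 0.62)]
pin_knob top [(array([349.2, 156.5]), 0.39)]
(array([ 0.686, -0.105,  0.03 ]), [np.float64(0.0031048525763705957), np.float64(0.0031048525763705767)])
0.6 [0.261 0.595 0.239] [ 0.205  0.979  0.    -0.   ] 0.008 [-0.318  0.456  0.029]
```

View pics/scene0.png

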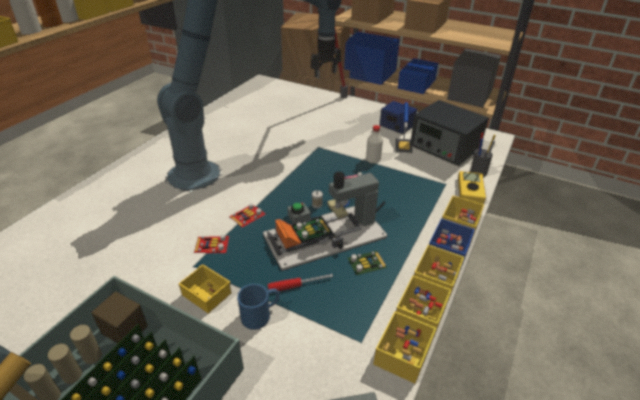

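View pics/top0.png

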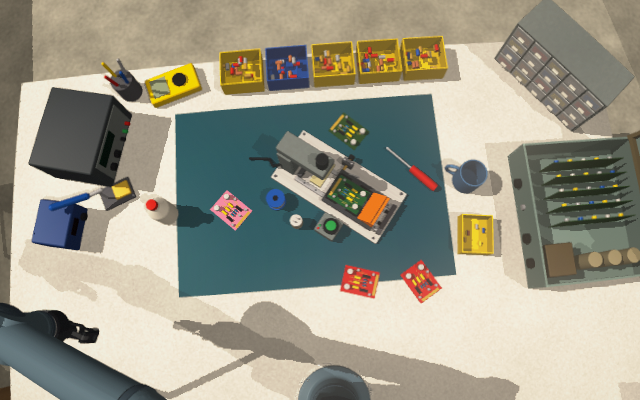

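The orange plate is at scene (281,231) / top (375,212), and the green button at scene (298,207) / top (330,225). Possible mix-ups are the spare card at top (348,130), the pink card at (231,210) and red cards at (360,280) and (421,282), plus the yellow tester knob (180,80) for the button. The jig's own card is at (350,194). Next I'll fit the jig pose and check it on a crop.

```bash
cat >> h.py <<'E'
from scipy.optimize import least_squares
def proj(cam,p):
    c=r.calibration(cam); f=200/np.tan(np.radians(c["vertical_fov"])/2); P=np.array(c["pose"])
    q=P[:3,:3].T@(np.array(p)-P[:3,3]); s=q[:2]/q[2]; s=s*(1+c["k1"]*(s@s)); return np.array([c["cx"],c["cy"]])+f*s
def j2w(g,p):
    c,s=np.cos(g[2]),np.sin(g[2]); return np.array([g[0]+c*p[0]-s*p[1],g[1]+s*p[0]+c*p[1],p[2]])
E
python3 - <<'E'
from h import *
np.set_printoptions(precision=4,suppress=True)
M=[("scene",(281.2,231.2),(-.165,0,.055)),("top",(380,213.3),(-.165,0,.055)),("scene",(299.1,204.3),(-.066,.106,.054)),("top",(329.8,223.3),(-.066,.106,.054)),
("scene",(312.8,231.4),(-.0585,0,.032)),("top",(348.3,192.4),(-.0585,0,.032)),("scene",(340,244.5),(-.006,-.1,.028)),("top",(349.2,156.5),(-.006,-.1,.028))]
f=lambda g:np.concatenate([proj(c,j2w(g,p))-uv for c,uv,p in M])
s=least_squares(f,[.62,-.05,.83],loss="soft_l1"); print(s.x,np.degrees(s.x[2])); print(f(s.x).reshape(-1,2))
g=s.x; np.save("g.npy",g)
for n in("push_face",-.165,0,.055),("start",-.066,.106,.054): print(n[0],j2w(g,n[1:]))
ims=[]
for c,(x,y) in(("scene",(250,165)),("top",(265,115))):
    im=cv2.imread(f"pics/{c}0.png"); k=5
    cr=cv2.resize(im[y:y+120,x:x+150],None,fx=k,fy=k,interpolation=cv2.INTER_CUBIC)[:,:]
    P=[(-.2,-.1,.012),(.165,-.1,.012),(.165,.075,.012),(-.2,.075,.012),(-.165,-.045,.075),(-.165,.045,.075),(-.165,-.045,.022),(-.165,.045,.022),(-.066,.106,.054),(-.006,-.1,.028)]
    for p in P:
        q=(proj(c,j2w(g,p))-[x,y]+.5)*k; cv2.drawMarker(cr,(int(q[0]),int(q[1])),(255,0,255),0,14,2)
    ims.append(cv2.resize(cr,(400,320)) if 0 else cr)
cv2.imwrite("pics/c1.png",ims[0]);cv2.imwrite("pics/c2.png",ims[1])
for t in("capacitor","solder_spool","ipa_bottle","parts_tray","mug"):
    q=r.landmark_of("top",t); print(t,[(atz("top",a["at"],0)[:2],round(a["confidence"],2)) for a in q[:2]])
E
```

```text
[ 0.6134 -0.0427  0.8939] 51.21851353820365
[[ 0.022   1.2981]
 [-0.4706 -0.758 ]
 [-0.3012  1.2357]
 [-0.4955  0.6456]
 [ 0.0848 -2.0337]
 [-0.649   1.231 ]
 [ 0.8238  1.411 ]
 [ 2.2904  0.2031]]
push_face [ 0.51   -0.1713  0.055 ]
start [ 0.4894 -0.0278  0.054 ]
capacitor [(array([0.4999, 0.0726]), 0.45)]
solder_spool [(array([0.5839, 0.1277]), 0.88)]
ipa_bottle [(array([0.5656, 0.4463]), 0.71)]
parts_tray [(array([ 0.4154, -0.4373]), 0.97)]
mug [(array([ 0.5992, -0.4447]), 0.88), (array([ 0.7679, -0.1002]), 0.74)]
```

View pics/c1.png

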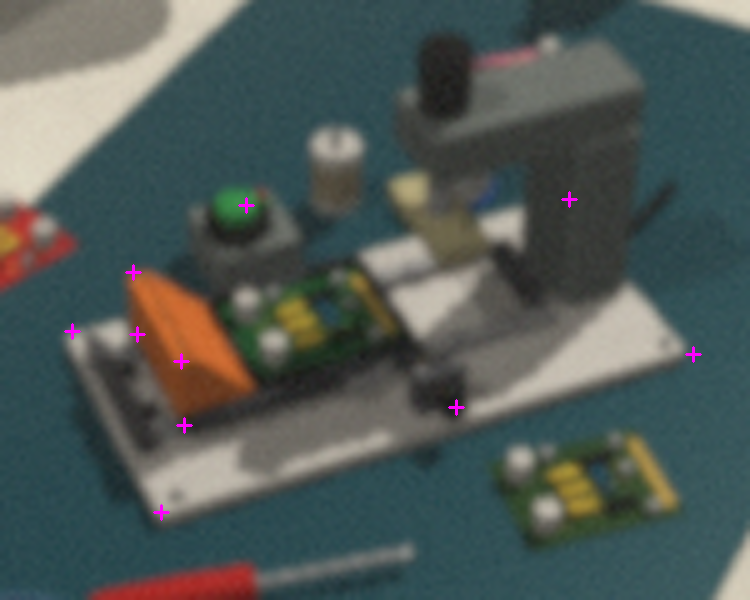

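View pics/c2.png

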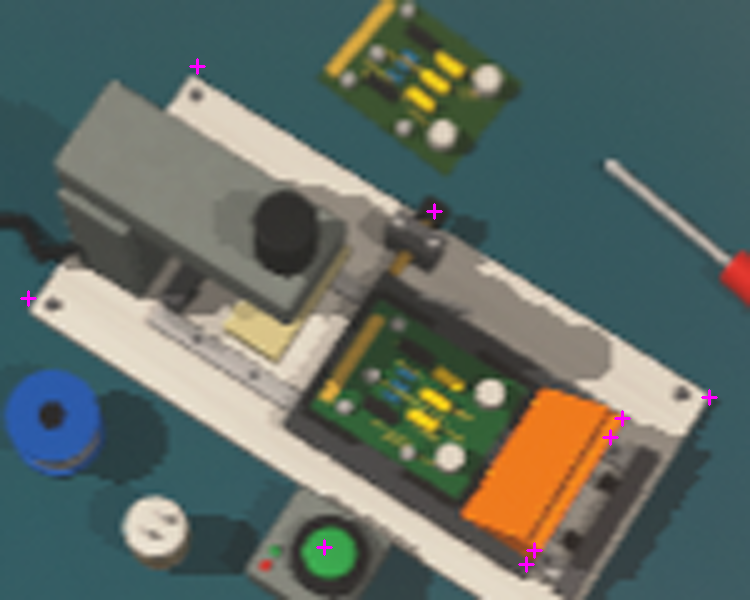

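The crops confirm the choice: orange plate, card in its nest, green button beside it. The pose fits within 2 px; I'll tighten it with the base plate corners.

Run:
```python
from h import *
np.set_printoptions(precision=4,suppress=True)
t=lambda u,v:(265+u/5-.5,115+v/5-.5); s_=lambda u,v:(250+u/5-.5,165+v/5-.5)
M=[("scene",(281.2,231.2),(-.165,0,.055)),("top",(380,213.3),(-.165,0,.055)),("scene",s_(237,200),(-.066,.106,.054)),("top",t(330,551),(-.066,.106,.054)),
("scene",(312.8,231.4),(-.0585,0,.032)),("top",(348.3,192.4),(-.0585,0,.032)),
("top",t(192,77),(.165,-.1,.012)),("top",t(714,393),(-.2,-.1,.012)),("top",t(30,308),(.165,.075,.012)),
("scene",s_(688,346),(.165,-.1,.012)),("scene",s_(157,520),(-.2,-.1,.012)),("scene",s_(67,335),(-.2,.075,.012)),
("top",t(622,412),(-.165,-.045,.075)),("top",t(535,550),(-.165,.045,.075)),("scene",s_(130,273),(-.165,.045,.075))]
f=lambda g:np.concatenate([proj(c,j2w(g,p))-uv for c,uv,p in M])
s=least_squares(f,[.62,-.05,.83],loss="soft_l1"); print(s.x,np.degrees(s.x[2])); print(f(s.x).reshape(-1,2))
g=s.x; np.save("g.npy",g)
for n in("push_face",-.165,0,.055),("start",-.066,.106,.054),("pre",-.205,0,.05): print(n[0],j2w(g,n[1:]))
print("start tri",tri([ray("scene",s_(237,200)),ray("top",t(330,551))]))
```

```text
[ 0.6107 -0.0429  0.914 ] 52.37023090232836
[[-0.3813  1.7238]
 [ 0.3339 -0.8061]
 [ 0.7326  1.2147]
 [-0.1399  0.1983]
 [-0.5298 -2.034 ]
 [-0.2652  1.7889]
 [-0.0291 -0.7026]
 [-0.6451  0.2995]
 [-0.3497  0.209 ]
 [ 0.4228  0.7588]
 [ 1.1714 -1.0522]
 [ 0.4055 -0.0872]
 [ 0.6647  0.9781]
 [ 1.09    0.1384]
 [ 0.0827  0.299 ]]
push_face [ 0.51   -0.1736  0.055 ]
start [ 0.4865 -0.0305  0.054 ]
pre [ 0.4855 -0.2053  0.05  ]
start tri (array([ 0.4853, -0.0313,  0.0596]), [np.float64(0.0009456924466183035), np.float64(0.0009456924466184726)])
```

arm_command:
  increments:
    - [[0,0,0],10.4]
    - [[0,0,0],10.4]
    - [[0,0,0],10.4]
    - [[0,0,0],10.4]
    - [[0,0,0],10.4]
    - [[0,0,0],10.4]
    - [[0,0,0],10.4]
    - [[0,0,0],10.4]
    - [[0,0,0],10.4]
    - [[0,0,0],10.3]
  gripper: -1

```text
t: 2.1
position: [0.2606, 0.5955, 0.2393]
eef_rot: [0.898, 0.439, -0.0, -0.0]
ft_force: [0.1, 0.3, 1.1]
gripper_width: 0.0
finger_force: 0.0
```

arm_command:
  increments:
    - [[-0.0235,0.0357,0],0]
    - [[-0.0235,0.0357,0],0]
    - [[-0.0235,0.0357,0],0]
    - [[-0.0235,0.0357,0],0]
    - [[-0.0235,0.0357,0],0]
    - [[-0.0235,0.0357,0],0]
    - [[-0.0235,0.0357,0],0]
    - [[-0.0235,0.0357,0],0]
    - [[-0.0235,0.0357,0],0]
    - [[-0.0235,0.0357,0],0]
    - [[-0.0271,0.0309,0],0]
    - [[-0.0271,0.0309,0],0]
    - [[-0.0271,0.0309,0],0]
    - [[-0.0271,0.0309,0],0]
    - [[-0.0271,0.0309,0],0]
    - [[-0.0271,0.0309,0],0]
    - [[-0.0271,0.0309,0],0]
    - [[-0.0271,0.0309,0],0]
    - [[-0.0271,0.0309,0],0]
    - [[-0.0271,0.0309,0],0]

```text
t: 4.6
position: [0.481, -0.2125, 0.2396]
eef_rot: [0.897, 0.442, 0.001, 0.0]
ft_force: [-0.1, -1.3, -0.8]
gripper_width: -0.004
finger_force: 0.0
```

```bash
cat >> h.py <<'E'
from scipy.spatial.transform import Rotation as R
def where():
    g=np.load("g.npy"); s=r.sense(); p=s["position"]; c,sn=np.cos(g[2]),np.sin(g[2]); d=p[:2]-g[:2]
    m=R.from_quat(s["eef_rot"]).as_matrix(); F=s["ft_force"]
    print("t",round(s["t"],2),"jig",np.round([c*d[0]+sn*d[1],-sn*d[0]+c*d[1],p[2]],4),"yaw err",round(np.degrees(np.arctan2(m[1,0],m[0,0])-g[2]),2),"tz",m[:,2].round(3),"Fu,Fl,Fz",np.round([c*F[0]+sn*F[1],-sn*F[0]+c*F[1],F[2]],2),"w",s["gripper_width"],"tip",r.tip_reach)
E
python3 -c "
from h import *
where()"
```

```text
t 4.6 jig [-0.2135 -0.0008  0.2396] yaw err 0.14 tz [ 0.001  0.    -1.   ] Fu,Fl,Fz [-1.07 -0.75 -0.79] w -0.0037235997511754194 tip 0.008
```

arm_command:
  increments:
    - [[0,-0.001,0.01],0]
    - [[0,0,0.02],0]
    - [[0,0,0.025],0]
    - [[0,0,0.025],0]
    - [[0,0,0.025],0]
    - [[0,0,0.025],0]
    - [[0,0,0.02],0]
    - [[0,0,0.015],0]
    - [[0,0,0.013],0]
    - [[0,0,0.01],0]
    - [[0,0,0],0]

```text
t: 5.98
position: [0.4792, -0.211, 0.0507]
eef_rot: [0.897, 0.442, -0.0, -0.0]
ft_force: [0.7, -0.6, 0.9]
gripper_width: 0.0
finger_force: 0.0
```

```bash
python3 -c "
from h import *
where()
ims=[save(c,c+'1') for c in('scene','top')]
a=cv2.resize(ims[0][165:285,220:370],(500,400)); b=cv2.resize(ims[1][140:260,300:450],(500,400))
cv2.imwrite('pics/d1.png',cv2.resize(np.hstack([a,b]),(800,320))[:,:,::-1])"
```

```text
t 5.97 jig [-0.2134  0.0015  0.0507] yaw err 0.07 tz [-0.001  0.    -1.   ] Fu,Fl,Fz [-0.05 -0.89  0.9 ] w 0.0001437707053512027 tip 0.008
```

View pics/d1.png

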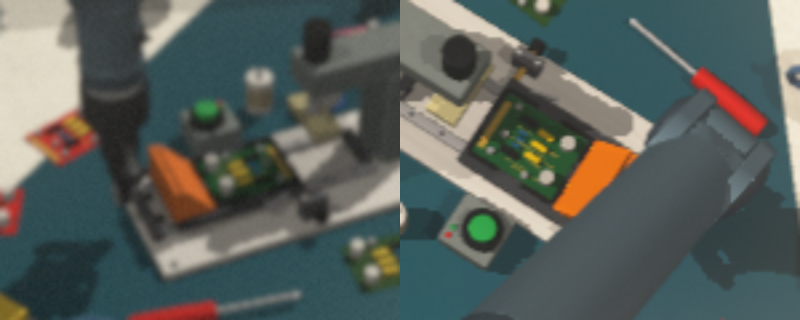

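The left crop shows the closed fingers (120,190) standing in front of the orange plate with a gap. The next move is a gentle approach.

arm_command:
  increments:
    - [[0.004,0,0],0]
    - [[0.006,0,0],0]
    - [[0.006,0,0],0]
    - [[0.005,0,0],0]
    - [[0.004,0,0],0]
    - [[0.002,0,0],0]
    - [[0.002,0,0],0]
    - [[0.002,0,0],0]
    - [[0.002,0,0],0]
    - [[0.002,0,0],0]
    - [[0.002,0,0],0]
    - [[0.002,0,0],0]

```text
t: 7.58
position: [0.5019, -0.182, 0.0513]
eef_rot: [0.897, 0.441, -0.001, 0.001]
ft_force: [-2.8, -3.8, 2.0]
gripper_width: 0.003
finger_force: 2.5
```

```bash
python3 -c "
from h import *
where()"
```

```text
t 7.58 jig [-0.1766  0.0012  0.0513] yaw err -0.01 tz [-0.002 -0.002 -1.   ] Fu,Fl,Fz [-4.73 -0.16  2.  ] w 0.002751103909882991 tip 0.008
```

Contact came where predicted (4.7 N). I'll push 70 mm smoothly.

arm_command:
  increments:
    - [[0.002,0,0],0]
    - [[0.003,0,0],0]
    - [[0.004,0,0],0]
    - [[0.004,0,0],0]
    - [[0.004,0,0],0]
    - [[0.004,0,0],0]
    - [[0.004,0,0],0]
    - [[0.004,0,0],0]
    - [[0.004,0,0],0]
    - [[0.004,0,0],0]
    - [[0.004,0,0],0]
    - [[0.004,0,0],0]
    - [[0.004,0,0],0]
    - [[0.004,0,0],0]
    - [[0.004,0,0],0]
    - [[0.004,0,0],0]
    - [[0.004,0,0],0]
    - [[0.003,0,0],0]
    - [[0.002,0,0],0]
    - [[0,0,0],0]

```text
t: 10.07
position: [0.5437, -0.1276, 0.0513]
eef_rot: [0.898, 0.441, -0.002, 0.001]
ft_force: [-4.6, -5.6, 3.6]
gripper_width: -0.005
finger_force: 3.5
```

```bash
python3 -c "
from h import *
where()"
```

```text
t 10.07 jig [-0.1079  0.0014  0.0513] yaw err -0.06 tz [-0.003 -0.003 -1.   ] Fu,Fl,Fz [-7.23  0.23  3.65] w -0.004809044747571271 tip 0.008
```

arm_command:
  increments:
    - [[-0.003,0,0],0]
    - [[-0.004,0,0],0]
    - [[-0.004,0,0],0]
    - [[-0.004,0,0],0]
    - [[-0.006,0,0],0]
    - [[-0.008,0,0],0]
    - [[-0.008,0,0],0]
    - [[-0.005,0,0],0]
    - [[0,0,0],0]

```text
t: 11.2
position: [0.5201, -0.1583, 0.0513]
eef_rot: [0.897, 0.441, -0.0, -0.0]
ft_force: [0.1, -0.0, -0.5]
gripper_width: 0.002
finger_force: 0.0
```

```bash
python3 -c "
from h import *
where()
ims=[save(c,c+'2') for c in('scene','top')]
a=cv2.resize(ims[0][165:285,220:370],(500,400)); b=cv2.resize(ims[1][140:260,300:450],(500,400))
cv2.imwrite('pics/d2.png',cv2.resize(np.hstack([a,b]),(800,320))[:,:,::-1])
g=np.load('g.npy')
print(proj('scene',j2w(g,(-.11,0,.055))),[(q['at'],q['confidence']) for q in r.landmark_of('scene','push_face')])"
```

```text
t 11.2 jig [-0.1467  0.0013  0.0513] yaw err 0.03 tz [-0.  0. -1.] Fu,Fl,Fz [ 0.08 -0.13 -0.46] w 0.0024435960942378807 tip 0.008
[297.25654105 228.24226985] [([295.2, 226.3], 0.88)]
```

View pics/d2.png

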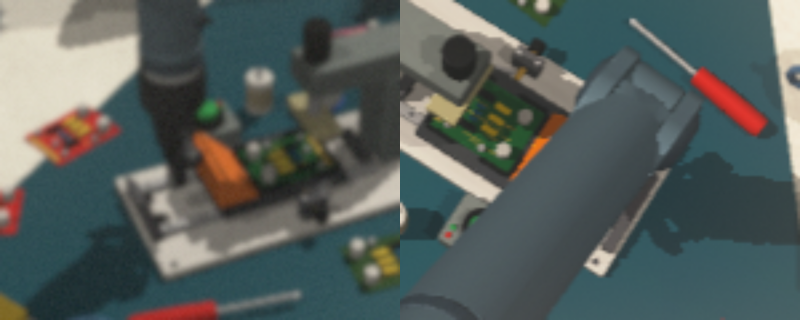

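The carriage is caught: the plate is at about jig -0.11 (scene 295,226), free of the fingers, and the card is in its nest. Now to the button.

arm_command:
  increments:
    - [[-0.005,0,0],0]
    - [[-0.01,0,-0.005],0]
    - [[0,0,-0.02],0]
    - [[0,0,-0.03],0]
    - [[0,0,-0.03],0]
    - [[0,0,-0.015],0]
    - [[0.01,-0.01,0],0]
    - [[0.0157,-0.0177,0],0]
    - [[0.02,-0.02,0],0]
    - [[0.02,-0.02,0],0]
    - [[0.02,-0.02,0],0]
    - [[0.01,-0.011,0],0]
    - [[0,-0.006,0],0]
    - [[0,0,0.02],0]
    - [[0,0,0.025],0]
    - [[0,0,0.02],0]
    - [[0,0,0.008],0]
    - [[0,0,0],0]

```text
t: 13.6
position: [0.4862, -0.031, 0.0781]
eef_rot: [0.897, 0.441, -0.001, 0.0]
ft_force: [0.8, -1.1, -0.1]
gripper_width: 0.004
finger_force: 0.0
```

```bash
python3 -c "
from h import *
where()
ims=[save(c,c+'3') for c in('scene','top')]
a=cv2.resize(ims[0][165:285,220:370],(500,400)); b=cv2.resize(ims[1][140:260,270:420],(500,400))
cv2.imwrite('pics/d3.png',cv2.resize(np.hstack([a,b]),(800,320))[:,:,::-1])"
```

```text
t 13.6 jig [-0.0666  0.1059  0.0781] yaw err 0.0 tz [-0.001 -0.001 -1.   ] Fu,Fl,Fz [-0.36 -1.26 -0.14] w 0.004304604941985651 tip 0.008
```

View pics/d3.png

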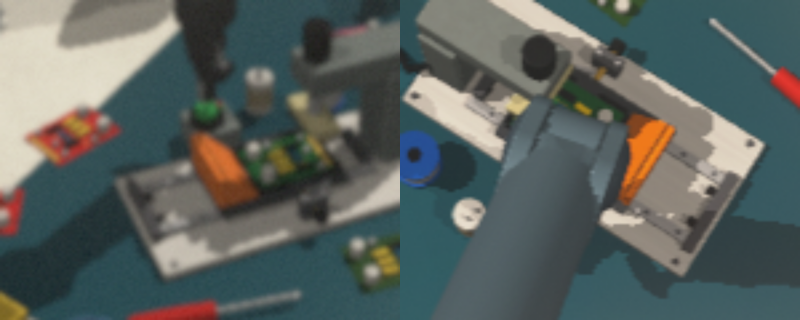

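The fingertips (210,90) are right over the green button and the carriage is still caught. Pressing slowly.

arm_command:
  increments:
    - [[0,0,0.005],0]
    - [[0,0,0.005],0]
    - [[0,0,0.003],0]
    - [[0,0,0.002],0]
    - [[0,0,0.002],0]
    - [[0,0,0.002],0]
    - [[0,0,0.0015],0]
    - [[0,0,0.001],0]
    - [[0,0,0],0]

```text
t: 14.82
position: [0.4868, -0.03, 0.0596]
eef_rot: [0.897, 0.442, -0.0, -0.003]
ft_force: [-9.8, 1.9, 31.4]
gripper_width: 0.002
finger_force: 15.7
```

```bash
python3 -c "
from h import *
where()"
```

```text
t 14.82 jig [-0.0654  0.106   0.0596] yaw err 0.03 tz [-0.002  0.005 -1.   ] Fu,Fl,Fz [-4.51  8.9  31.39] w 0.002242158528668605 tip 0.008
```

arm_command:
  increments:
    - [[0,0,-0.0015],0]
    - [[0,0,0],0]

```text
t: 15.08
position: [0.4866, -0.03, 0.0599]
eef_rot: [0.897, 0.442, 0.0, -0.002]
ft_force: [-6.4, 1.8, 18.7]
gripper_width: -0.001
finger_force: 9.4
```

arm_command:
  increments:
    - [[0,0,-0.0015],0]
    - [[0,0,0],0]

```text
t: 15.32
position: [0.4866, -0.03, 0.0601]
eef_rot: [0.897, 0.442, 0.0, -0.0]
ft_force: [-3.0, 1.0, 6.6]
gripper_width: -0.001
finger_force: 3.6
```

arm_command:
  increments:
    - [[0,0,-0.0015],0]
    - [[0,0,0],0]

```text
t: 15.58
position: [0.4865, -0.0299, 0.0613]
eef_rot: [0.897, 0.442, -0.0, -0.0]
ft_force: [-0.6, 0.6, 4.4]
gripper_width: 0.001
finger_force: 2.1
```

arm_command:
  increments:
    - [[0,0,-0.0015],0]
    - [[0,0,0],0]

```text
t: 15.82
position: [0.4866, -0.03, 0.0627]
eef_rot: [0.897, 0.442, -0.0, -0.0]
ft_force: [-0.4, 1.4, 3.3]
gripper_width: -0.001
finger_force: 1.6
```

arm_command:
  increments:
    - [[0,0,-0.0015],0]
    - [[0,0,0],0]

```text
t: 16.08
position: [0.4866, -0.03, 0.0642]
eef_rot: [0.897, 0.442, 0.0, -0.0]
ft_force: [-1.0, 0.4, 1.9]
gripper_width: -0.0
finger_force: 1.2
```

arm_command:
  increments:
    - [[0,0,-0.0015],0]
    - [[0,0,0],0]

```text
t: 16.32
position: [0.4868, -0.0302, 0.0658]
eef_rot: [0.897, 0.442, 0.0, 0.0]
ft_force: [-0.0, 1.3, 2.4]
gripper_width: 0.003
finger_force: 0.8
```

The force profile shows it: a firm stop at z 0.060 with about 5 N there, falling off over the 6 mm above it. The button was fully pressed. Withdrawing.

arm_command:
  increments:
    - [[0,0,-0.004],0]
    - [[0,0,-0.01],0]
    - [[0,0,-0.03],0]
    - [[0,0,-0.04],0]
    - [[0,0,-0.04],0]
    - [[-0.03,-0.03,-0.03],0]
    - [[-0.04,-0.04,0],0]
    - [[-0.04,-0.04,0],0]
    - [[-0.02,-0.02,0],0]
    - [[0,0,0],0]
    - [[0,0,0],0]

```text
t: 17.7
position: [0.3242, -0.0488, 0.2191]
eef_rot: [0.897, 0.441, -0.004, -0.005]
ft_force: [0.0, 0.0, 0.1]
gripper_width: -0.003
finger_force: 0.0
```

```bash
python3 -c "
from h import *
where()
ims=[save(c,c+'4') for c in('scene','top')]
a=cv2.resize(ims[0][165:285,220:370],(500,400)); b=cv2.resize(ims[1][120:240,280:430],(500,400))
cv2.imwrite('pics/d4.png',cv2.resize(np.hstack([a,b]),(800,320))[:,:,::-1])
L={}
for t in('push_face','nest_mid','card_mid','start_top'):
  L=[r.landmark_of(c,t) for c in('scene','top')]; print(t,[[(np.round(q['at'],1),round(q['confidence'],2)) for q in l[:2]] for l in L])"
```

```text
t 17.7 jig [-0.1796  0.2233  0.2191] yaw err -0.02 tz [-0.01   0.005 -1.   ] Fu,Fl,Fz [ 0.05 -0.02  0.12] w -0.0028511309567676264 tip 0.008
push_face [[(array([297.4, 228.7]), 0.94)], []]
nest_mid [[(array([326.2, 227.6]), 0.59), (array([341.6, 246.2]), 0.29)], [(array([330.2, 184.6]), 0.66)]]
card_mid [[(array([329.1, 225.4]), 0.95), (array([245.3, 215.7]), 0.85)], [(array([333.7, 184.5]), 0.73), (array([230.2, 211.9]), 0.58)]]
start_top [[(array([297.1, 205. ]), 0.63)], [(array([332.1, 221.9]), 0.49)]]
```

View pics/d4.png

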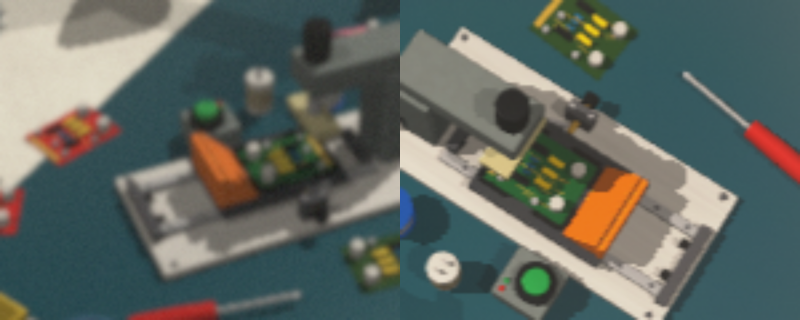

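The carriage is caught with its plate at scene (297,229), as predicted. The card lies in its nest, the button is up and the arm is clear.

```bash
python3 -c "
from workcell import r
print(r.job_done())"
```

```text
the job is handed in; nothing more can be done
None
```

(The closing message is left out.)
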